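# Fan slide cases into a shingled row in their carrier

## Task

The four flat slide cases are squared up in a stack at the right-hand end of the steel carrier tray. Slide them out along the channel, without lifting them out of the tray, into an overlapping, shingled row towards the left, in stack order with the bottom case staying at the right-hand end, so that each case lies over the one before it by about a third of its length and all four labels show in full. Then swing the hinged wire hold-down over the row and press it fully home on its rests, leaving the other things on the bench where they are.

Things in the scene. Friction and masses are not known exactly. Their poses are not given: they have to be found in the camera images.
- carrier: fixed sheet-steel carrier tray with a straight channel along its y for the cases; base plate 116 x 340 mm (x, y); origin under its centre at bench level, z up, +x its far side, +y its left end. Hinge brackets (tops at z = 42 mm) stand at x = 50, y = +-161 mm; rests for the hold-down's arms (tops at z = 32 mm) at x = -40, y = +-161 mm
- channel (a point): centre of the channel's floor, 5 mm above the carrier's origin, axes as the carrier's. Channel inside: 64 mm wide (x), 300 mm long (y); walls rise 8 mm above the floor at the ends, 10 mm along the sides
- holddown (a joint): angle (rad) of the hinged wire hold-down: 0 = home, level on its near-side rests; positive = open; starts leaning back at 2.0 to 2.3. Stiff friction hinge: stays where it is left, must be pushed all the way, at most about 2 N at the front bar. Home, its wires lie 27 mm above the channel floor: a well fanned row passes under, cases overlapping by half or more do not
- holddown_hinge (a point): middle of the hold-down's hinge axis, which lies along the carrier's y at x = 50, z = 34.5 mm. The frame has two arms at y = +-161 mm, and two 4 mm rails across at 34 and 66 mm from the axis
- holddown_bar (a point): middle of the hold-down's front bar: 5 mm round steel, 322 mm long, along the carrier's y, 100 mm from the hinge axis. A flat press tab, 60 mm along the bar, sticks out 12 mm beyond it in the frame's plane
- case_a: flat grey plastic slide case, plain box 58 x 84 x 9 mm (x, y, z), 30-65 g, lid fixed; white label on top over the 38 mm at its -y end; origin: centre of underside, +z up, +y to the carrier's left end. Bottom of the stack, flat on the channel floor, its -y end 8 to 30 mm from the channel's right end wall; it stays there
- case_b: flat grey plastic slide case, plain box 58 x 84 x 9 mm (x, y, z), 30-65 g, lid fixed; white label on top over the 38 mm at its -y end; origin: centre of underside, +z up, +y to the carrier's left end. Second from below; to end about 55 mm further left than case_a, left end tipped onto the channel floor, underside on case_a's left edge
- case_c: flat grey plastic slide case, plain box 58 x 84 x 9 mm (x, y, z), 30-65 g, lid fixed; white label on top over the 38 mm at its -y end; origin: centre of underside, +z up, +y to the carrier's left end. Third from below; to end about 55 mm further left than case_b, leaning on it the same way (tilt about 9 degrees)
- case_d: flat grey plastic slide case, plain box 58 x 84 x 9 mm (x, y, z), 30-65 g, lid fixed; white label on top over the 38 mm at its -y end; origin: centre of underside, +z up, +y to the carrier's left end. Top one; to end about 55 mm further left than case_c, last in the row. A case pushed over half its length tips down with all on it
- marker: white felt marker with a black cap, 12 x 133 x 13 mm, lying in front of the carrier; bystander
- pen: white felt marker with a red cap, 12 x 133 x 13 mm, lying behind the carrier; bystander
- timer: white bench timer with a display, 39 x 68 x 62 mm, standing to the right of the carrier; bystander

How it is judged:
By the outcome, as a careful person would: the job done as asked, in the order asked, and still so for the second after the job is handed in, with the robot touching nothing.
It also fails if it takes over 64 s, if anything falls off the work surface, if the arm or the gripper's body presses on something with over 40 N, if the wrist force passes 120 N, or if a joint passes its speed limit or range.

## Robot

A 6-joint arm with a two-finger parallel gripper is mounted at the origin on a cart in front of the work surface, level with it; the furniture and walls round the work are solid. World frame = base frame: x ahead of the robot, y to its left, z up, the work surface at z = 0. Lengths are in m, angles in rad, forces in N, time in s.
With the tool pointing down it reaches from about 0.35 to 0.775 m from the base axis. Payload 7.3 kg.
Tool frame: the origin (TCP) lies at the very end of the fingers, on their centre line; the grasp point (between the pads) lies env.tcp_to_grasp behind it (env.tcp_to_grasp is the distance from the TCP to the grasp point, in m); x points along the fingers, y is the direction in which the jaws open and shut, and the axes are right-handed (so a half turn about x gives the same grasp; the last joint's range is limited). The gripper opens to 92 mm and grips with 3 to 60 N. Pads are 19 mm wide; open, the fingers measure 130 mm over their backs; the gripper's body (75 mm by 190 mm) begins 47 mm behind the grasp point.
Start: joints at [0.964, 0.342, 1.524, -0, 1.275, -0.146], TCP at [0.233, 0.47, 0.227] pointing down, gripper open.
Joint ranges: [-2.53, 2.53], [-0.77, 2.02], [0.04, 2.7], [-1, 4.14], [0.28, 2.66], [-3.11, 3.11]. Speed limits (rad/s): [2.57, 2.57, 3.14, 3.14, 3.14, 3.14].

## Interface

Orientations are given as a unit quaternion [w, x, y, z].
In Python, from rig import env gives the robot as it stands.
- The arm moves only by the shell command python3 -m creep 'ROWS'. ROWS is text: rows parted by semicolons, each of 7 numbers parted by spaces: the shift along the tool's x, y, z in mm, then the turn, a rotation vector about the tool's x, y, z in rad, then the opening in per cent of the stroke, from 0 (shut) to 100 (fully open). In form: x y z ax ay az claw; .... A call has 1 to 12 rows; each row shifts and turns the commanded pose from where the row before left it, along the tool's axes as they then stand; what a row does not reach is not made up. A row lasts 1/10 s, in which the tool goes at most 50 mm and 8.59 degrees, less where a joint would pass 70% of its speed; a pose out of reach is approached as far as the arm can. A call with a gripper value outside its range is refused whole. The fingers move at their own pace and stop on an object; the grip force is fixed at half the most. Time passes only in rows, so rows that do not move let the fingers close. It gives the time, the measured TCP pose, the force and the opening at its end, in the units of the state.
- env.get_obs(): the state, without advancing time (a new reading comes with each control period).
- env.snapshot(name): name is "scene" or "top"; returns the picture (384x512x3 uint8, blue, green, red); there is no depth.
- env.camera_params(name): a dict with "fx", "fy", "cx", "cy" (pixels), "k1" (the pictures are not rectified: a ray, as slopes to the right and down, at radius r is drawn at 1 + k1 r^2 times it, then the intrinsics apply), "cam_to_world" (4x4, takes a point from camera to world coordinates). Camera axes: x right, y up, looking along -z (the intrinsics and any distortion apply to the point x, -y, -z); pixel columns grow to the right and rows downward; lengths in m; the calibration is good to about 2 mm. A picture is of the moment at which its call begins. camera_params takes no time and is no camera call.
- env.hand_in(): hands the job in, once; it reports no verdict.
The state is a dict: "time_s": time; "joint_positions": joint angles; "dq": joint speeds; "effort": joint torques, N m; "position": TCP position; "ee_rot": TCP orientation; "contact_force": force on the tool from outside, world axes, zero at the start; "torque": the same for the moment, N m; "gripper_width": opening from 0.0 (shut) to 1.0 (fully open).
Only numpy, scipy, OpenCV 4.12 (cv2) and the standard library are available. Lean on these libraries where they do the work, as an engineer would, in place of code of your own. Each camera call takes 0.05 s, during which the arm holds its last target.

## Working session

There is one attempt and no reset: what is moved stays moved. The work goes in short steps, Python scripts to look and compute and a shell command to move; the robot and the scene stay as the last step left them, time stands still between calls to the robot, and variables do not carry over. Pictures are saved under pics/ and viewed, and the job is handed in when it is done.

```bash
ls -la; mkdir -p pics
cat > h.py <<'E'
import numpy as np, cv2
from rig import env
def snap(cam,fn):
    im=env.snapshot(cam); cv2.imwrite('pics/'+fn+'.png',im); return im
def ray(cam,u,v):
    p=env.camera_params(cam); K=np.array([[p['fx'],0,p['cx']],[0,p['fy'],p['cy']],[0,0,1.]])
    n=cv2.undistortPoints(np.array([[[u,v]]],float),K,np.array([p['k1'],0,0,0.]))[0,0]
    T=np.array(p['cam_to_world']); d=T[:3,:3]@np.array([n[0],-n[1],-1]); return T[:3,3],d
def onz(cam,u,v,z):
    o,d=ray(cam,u,v); return o+d*(z-o[2])/d[2]
def two(u1,v1,u2,v2):
    o1,d1=ray('scene',u1,v1);o2,d2=ray('top',u2,v2)
    d1=d1/np.linalg.norm(d1);d2=d2/np.linalg.norm(d2)
    A=np.c_[d1,-d2];s=np.linalg.lstsq(A,o2-o1,rcond=None)[0]
    a=o1+s[0]*d1;b=o2+s[1]*d2; return (a+b)/2,np.linalg.norm(a-b)
def proj(cam,P):
    p=env.camera_params(cam);T=np.linalg.inv(np.array(p['cam_to_world']))
    c=T[:3,:3]@np.array(P)+T[:3,3]; x,y=c[0]/-c[2],-c[1]/-c[2]; k=1+p['k1']*(x*x+y*y)
    return p['fx']*x*k+p['cx'],p['fy']*y*k+p['cy']
E
python3 - <<'E'
from h import *
for c in('scene','top'):
    snap(c,c+'0');p=env.camera_params(c);print(c,{k:np.round(v,3).tolist() for k,v in p.items()})
print(env.get_obs(), env.tcp_to_grasp)
E
```

```text
total 12
drwxr-xr-x  3 agent agent 4096 Dec  7 01:55 .
drwxr-xr-x 23 root  root  4096 Dec  7 01:55 ..
drwxr-xr-x  2 agent agent 4096 Dec  7 01:55 pics
scene {'fx': 367.979, 'fy': 367.979, 'cx': 257.683, 'cy': 193.012, 'k1': 0.026, 'cam_to_world': [[-0.452, 0.565, -0.691, -0.033], [-0.892, -0.282, 0.353, 0.2], [0.005, 0.776, 0.631, 0.601], [0.0, 0.0, 0.0, 1.0]]}
top {'fx': 427.926, 'fy': 427.926, 'cx': 260.19, 'cy': 188.196, 'k1': -0.164, 'cam_to_world': [[0.012, 0.984, -0.177, 0.362], [-1.0, 0.011, -0.008, -0.092], [-0.006, 0.177, 0.984, 1.261], [0.0, 0.0, 0.0, 1.0]]}
{'time_s': 0.1, 'joint_positions': array([ 9.64029581e-01,  3.42659212e-01,  1.52488311e+00, -1.89793643e-05,
        1.27541433e+00, -1.46011510e-01]), 'dq': array([-6.29571750e-04,  4.22143049e-04, -2.40019945e-03,  1.02847879e-03,
       -4.95827815e-05,  6.06983607e-04]), 'effort': array([ 1.53335841e-03, -4.32007062e+01, -2.44691277e+01,  7.18931551e-02,
        5.26366406e-02, -6.33880336e-05]), 'position': array([0.2332165 , 0.46996474, 0.22612466]), 'ee_rot': array([ 0.68825419,  0.16101164,  0.68859676, -0.16191333]), 'contact_force': array([-0.01897166, -0.78288188, -0.12545343]), 'torque': array([ 0.0131043 , -0.0044902 , -0.03536633]), 'gripper_width': 0.996241734168929} 0.0188
```

View pics/scene0.png

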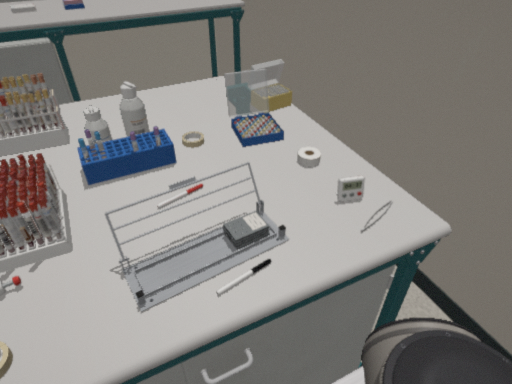

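View pics/top0.png

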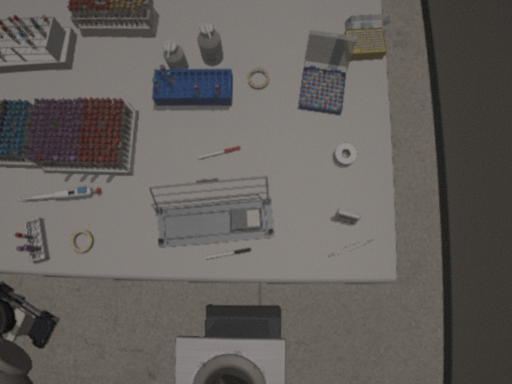

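The scene view shows the carrier at about (120–290, 170–300), the stack at its right end near (245,230), and the hold-down leaning back. The top view shows the tray at (157–273, 198–245) with the label near (254,218). Next I'll enlarge both.

Run:
```python
import cv2
a=cv2.imread('pics/scene0.png')[160:310,100:300];cv2.imwrite('pics/s0c.png',cv2.resize(a,None,fx=4,fy=4,interpolation=cv2.INTER_CUBIC))
a=cv2.imread('pics/top0.png')[140:270,140:290];cv2.imwrite('pics/t0c.png',cv2.convertScaleAbs(cv2.resize(a,None,fx=4.5,fy=4.5,interpolation=cv2.INTER_CUBIC),alpha=1.5))
```

```text
(no output)
```

View pics/s0c.png

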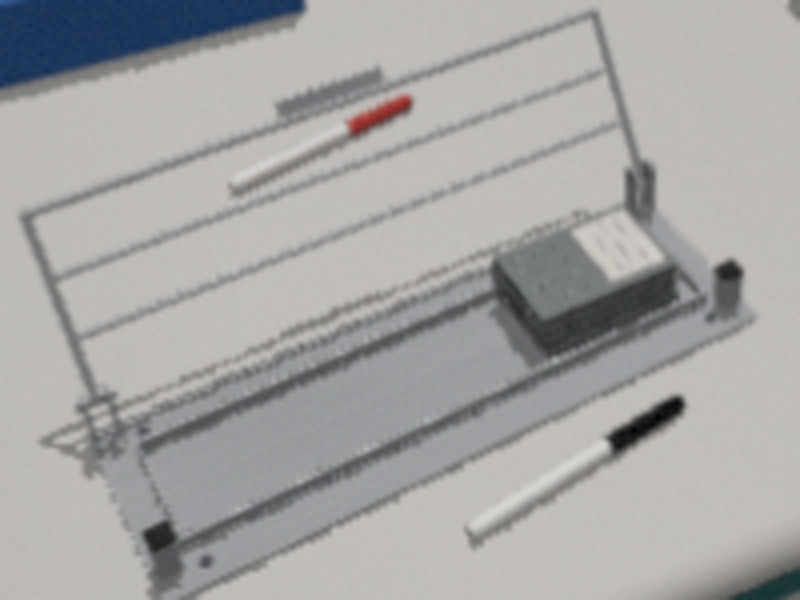

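View pics/t0c.png

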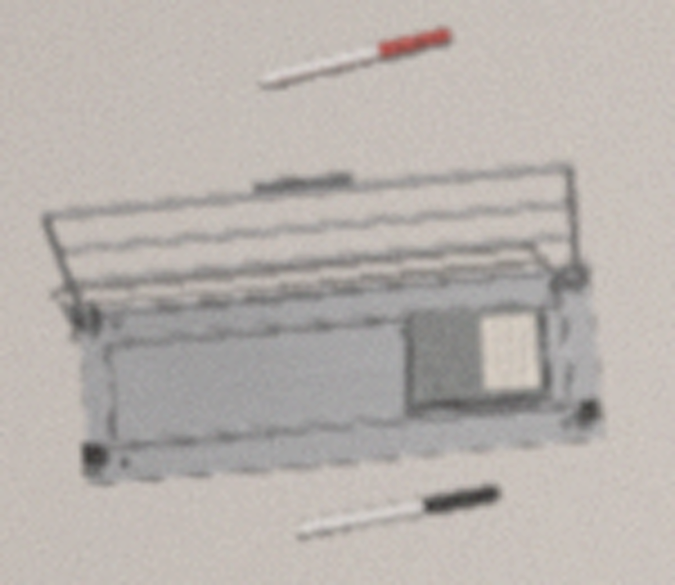

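The carrier is rotated by about +5° in the top view. The crops give pixels for the black rest tops, the front bar's ends, the label and the base plate's corners, so I'll triangulate those.

Run:
```python
from h import *
S=lambda x,y:(100+x/4-.375,160+y/4-.375)
T=lambda x,y:(140+x/4.5-.39,140+y/4.5-.39)
pts={'restL':((158,533),(94,455)),'restR':((729,268),(586,408)),'barL':((27,216),(47,216)),'barR':((595,13),(569,168)),
'baseNL':((165,608),(84,484)),'baseNR':((755,318),(604,434)),
'labFL':((573,237),(479,317)),'labNL':((608,281),(482,390)),'labNR':((672,258),(542,387)),'labFR':((625,208),(540,311)),
'topFL':((494,268),(409,318)),'tab':((330,92),(303,182))}
for k,(a,b) in pts.items():
    p,e=two(*S(*a),*T(*b));print(k,np.round(p*1000,1),round(e*1000,1))
L=onz('scene',*S(158,533),.032);R=onz('scene',*S(729,268),.032);print('rest scene z32',L,R,np.linalg.norm(L-R))
L2=onz('top',*T(94,455),.032);R2=onz('top',*T(586,408),.032);print('rest top',L2,R2,np.linalg.norm(L2-R2))
for n,q in [('FL',(494,268)),('NL',(542,320)),('NR',(672,258)),('FR',(625,207)),('labFL',(573,237)),('labNL',(608,281))]:
    print(n,onz('scene',*S(*q),.041))
for n,q in [('FL',(409,318)),('FR',(542,311)),('NR',(546,390)),('NL',(411,397))]:
    print(n,onz('top',*T(*q),.041))
```

```text
restL [426.3 205.   33.6] 2.8
restR [ 460.6 -112.    32.8] 1.2
barL [565.9 219.5 120.9] 0.9
barR [598.6 -98.6 121.7] 0.1
baseNL [407.7 214.5   6.3] 3.3
baseNR [ 446.9 -123.7    0.6] 0.6
labFL [517.5 -43.4  37.2] 2.3
labNL [471.2 -44.7  43.1] 1.6
labNR [473.2 -83.5  41.8] 0.3
labFR [522.6 -80.7  39.6] 1.7
topFL [517.5   3.   33.3] 0.5
tab [587.2  61.7 127.3] 0.4
rest scene z32 [0.42826672 0.20633877 0.032     ] [ 0.46096486 -0.11297303  0.032     ] 0.3209816011792539
rest top [0.42597241 0.20405037 0.032     ] [ 0.46103714 -0.11152506  0.032     ] 0.31751753999044957
FL [0.51015295 0.00584905 0.041     ]
NL [ 0.46325623 -0.00157859  0.041     ]
NR [ 0.47384152 -0.08403305  0.041     ]
FR [ 0.52248602 -0.07972261  0.041     ]
labFL [ 0.51318484 -0.0427731   0.041     ]
labNL [ 0.47358342 -0.04496792  0.041     ]
FL [0.51644282 0.00214929 0.041     ]
FR [ 0.52196741 -0.08275489  0.041     ]
NR [ 0.47145928 -0.08590963  0.041     ]
NL [ 4.65921893e-01 -2.78002791e-04  4.10000000e-02]
```

```bash
cat >> h.py <<'E'
from scipy.spatial.transform import Rotation as Ro
YAW=.107; O=np.array([.4837,.0505,0]); C=Ro.from_euler('z',YAW).as_matrix()
def c2w(p): return O+C@(np.array(p)/1000.)
def w2c(p): return C.T@(np.array(p)-O)*1000
def cur():
    o=env.get_obs(); q=np.array(o['ee_rot']); return o,np.array(o['position']),Ro.from_quat(q[[1,2,3,0]]).as_matrix()
def go(pc,tilt=0.,flip=1):
    # tool x down (leaning: tilt about carrier x), tool y along +-carrier y ; prints tool-frame shift before/after turn
    o,p,R=cur()
    Rt=C@Ro.from_euler('x',tilt).as_matrix()@np.array([[0,0,flip],[0,flip,0],[-1,0,0]],float).reshape(3,3)
    if np.linalg.det(Rt)<0: Rt[:,2]*=-1
    rv=Ro.from_matrix(R.T@Rt).as_rotvec()
    d=c2w(pc)-p
    print('t',round(o['time_s'],2),'tcp carrier',np.round(w2c(p),1),'F',np.round(C.T@o['contact_force'],1),'w',round(o['gripper_width'],3))
    print('rotvec',np.round(rv,4),'shift now-axes',np.round(R.T@d*1000,1),'shift after-turn axes',np.round(Rt.T@d*1000,1))
    return Rt
E
python3 - <<'E'
from h import *
o,p,R=cur();print(np.round(R,3))
for f in(1,-1):go((0,-190,120),0,f)
S=lambda x,y:(100+x/4-.375,160+y/4-.375)
print('timer top',w2c(onz('top',348,215,.06)),'scene',w2c(onz('scene',351,178,.062)))
E
```

```text
[[-0.001  0.445  0.896]
 [-0.001  0.896 -0.445]
 [-1.    -0.001 -0.   ]]
t 0.1 tcp carrier [-204.3  443.8  226.1] F [-0.1 -0.8 -0.1] w 0.996
rotvec [-0.5677 -0.0006  0.0013] shift now-axes [ 106.6 -424.4  513.1] shift after-turn axes [ 106.1 -633.8  204.3]
t 0.1 tcp carrier [-204.3  443.8  226.1] F [-0.1 -0.8 -0.1] w 0.996
rotvec [2.5738e+00 1.7000e-03 7.0000e-04] shift now-axes [ 106.6 -424.4  513.1] shift after-turn axes [ 106.1  633.8 -204.3]
timer top [ -20.79514966 -383.16595623   60.        ] scene [ -18.0535014  -382.69599984   62.        ]
```

```bash
python3 -m creep '0 0 0 -0.142 0 0 0; 0 0 0 -0.142 0 0 0; 0 0 0 -0.142 0 0 0; 0 0 0 -0.142 0 0 0; 0 -45 15 0 0 0 0; 0 -45 15 0 0 0 0; 0 -45 15 0 0 0 0; 0 -45 15 0 0 0 0; 0 -45 15 0 0 0 0; 0 -45 15 0 0 0 0; 0 -45 15 0 0 0 0; 0 -45 15 0 0 0 0'
python3 -m creep '0 -45 15 0 0 0 0; 0 -45 15 0 0 0 0; 0 -45 15 0 0 0 0; 0 -45 15 0 0 0 0; 0 -45 15 0 0 0 0; 0 -45 15 0 0 0 0; 0 0 0 0 0 0 0; 0 0 0 0 0 0 0'
python3 -c "
from h import *
go((0,-175,17))"
```

```text
time_s: 1.3
position: [0.3915, 0.1233, 0.2267]
ee_rot: [0.706, -0.038, 0.706, 0.038]
contact_force: [1.0, 1.2, -0.4]
gripper_width: 0.02
time_s: 2.1
position: [0.5093, -0.1341, 0.2258]
ee_rot: [0.706, -0.037, 0.707, 0.038]
contact_force: [-0.2, 0.9, -0.2]
gripper_width: 0.001
t 2.1 tcp carrier [   5.7 -186.3  225.8] F [-0.2  0.9 -0.2] w 0.001
rotvec [-0.0019 -0.0016 -0.0014] shift now-axes [208.8  11.   -5.4] shift after-turn axes [208.8  11.3  -5.7]
```

```bash
python3 -m creep '45 0 -2 0 0 0 0; 45 0 -2 0 0 0 0; 45 0 -2 0 0 0 0; 40 0 0 0 0 0 0; 20 0 0 0 0 0 0; 12 0 0 0 0 0 0; 0 0 0 0 0 0 0; 0 0 0 0 0 0 0'
cat > look.py <<'E'
import sys
from h import *
n=sys.argv[1]
a=snap('scene','s'+n)[160:310,100:300];b=snap('top','t'+n)[140:270,140:290]
cv2.imwrite('pics/s%sc.png'%n,cv2.resize(a,None,fx=4,fy=4,interpolation=cv2.INTER_CUBIC))
cv2.imwrite('pics/t%sc.png'%n,cv2.convertScaleAbs(cv2.resize(b,None,fx=4.5,fy=4.5,interpolation=cv2.INTER_CUBIC),alpha=1.5))
go((0,-175,17))
E
python3 look.py 1
```

```text
time_s: 2.9
position: [0.5043, -0.1339, 0.0208]
ee_rot: [0.707, -0.038, 0.706, 0.038]
contact_force: [-0.6, -0.4, 0.2]
gripper_width: 0.005
t 3.0 tcp carrier [   1.1 -186.    21.2] F [-0.   1.1  0.3] w -0.0
rotvec [0.0006 0.0025 0.0012] shift now-axes [ 4.2 11.1 -1.1] shift after-turn axes [ 4.2 11.  -1.1]
```

View pics/s1c.png

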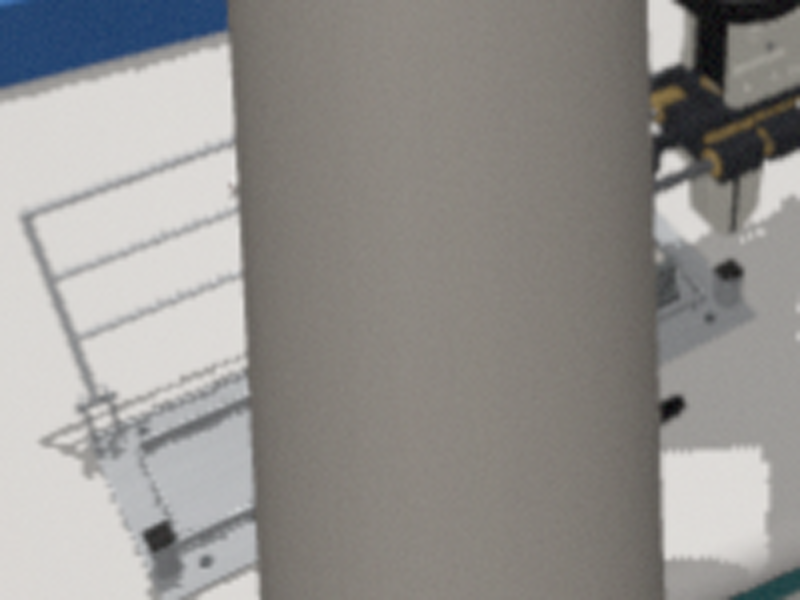

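View pics/t1c.png

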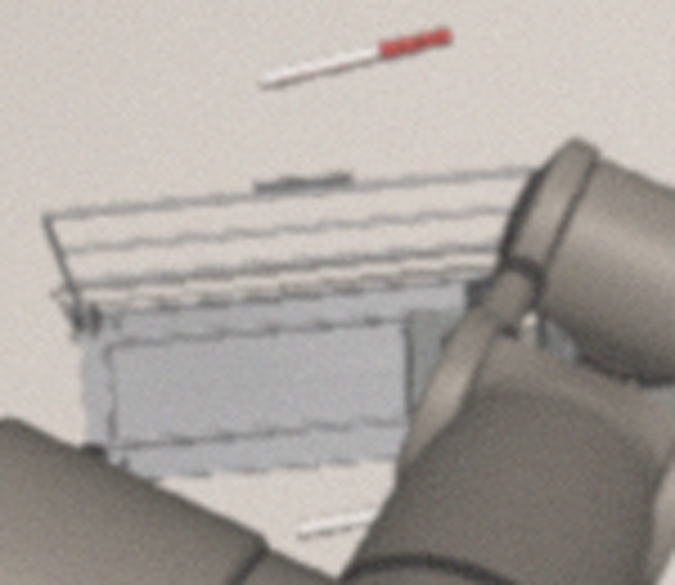

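The arm hides most of the tray. In the scene crop the closed fingertips sit near (735,230) and look tapered, so I'll zoom in there.

Run:
```python
from h import *
a=cv2.imread('pics/s1.png')[180:250,260:310];cv2.imwrite('pics/z1.png',cv2.resize(a,None,fx=8,fy=8,interpolation=cv2.INTER_CUBIC))
print(proj('scene',c2w((0,-186,21.2))),proj('scene',c2w((0,-167,21.2))),proj('scene',c2w((0,-186,60))),proj('scene',c2w((0,-167,60))))
```

```text
(np.float64(280.562466958563), np.float64(215.5453675060528)) (np.float64(273.85610419331454), np.float64(218.5718351740537)) (np.float64(281.3189119308978), np.float64(202.87225429016758)) (np.float64(274.4205239031807), np.float64(205.86424007014898))
```

View pics/z1.png

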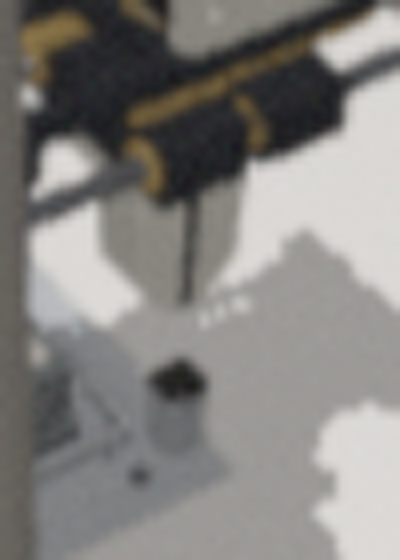

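The finger backs taper at the tip, so they make a poor pushing face. The inner pads are flat, and the jaws open 92 mm against the 84 mm case. I'll straddle the stack and push with the right finger's pad instead, which first needs a better fix on the stack's ends.

Run:
```python
import cv2
a=cv2.imread('pics/scene0.png')[205:252,218:280];cv2.imwrite('pics/zs.png',cv2.resize(a,None,fx=12,fy=12,interpolation=cv2.INTER_CUBIC))
a=cv2.imread('pics/top0.png')[203:237,225:267];cv2.imwrite('pics/zt.png',cv2.convertScaleAbs(cv2.resize(a,None,fx=16,fy=16,interpolation=cv2.INTER_CUBIC),alpha=1.5))
```

```text
(no output)
```

View pics/zs.png

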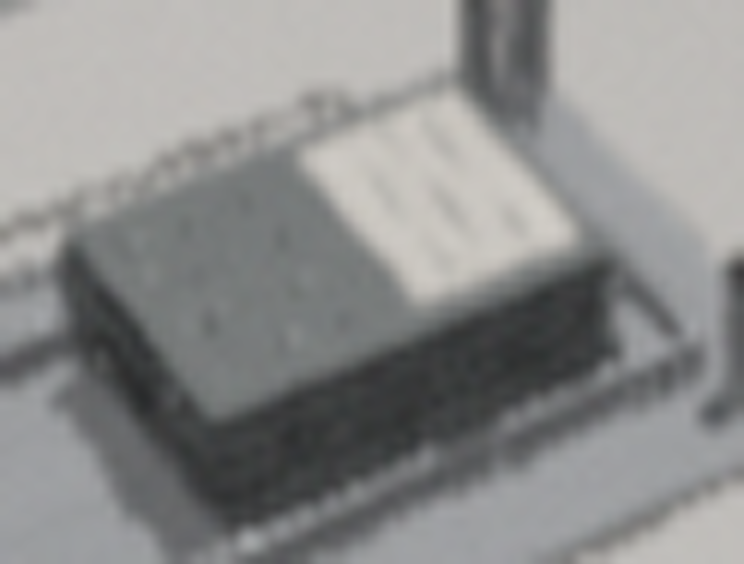

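View pics/zt.png

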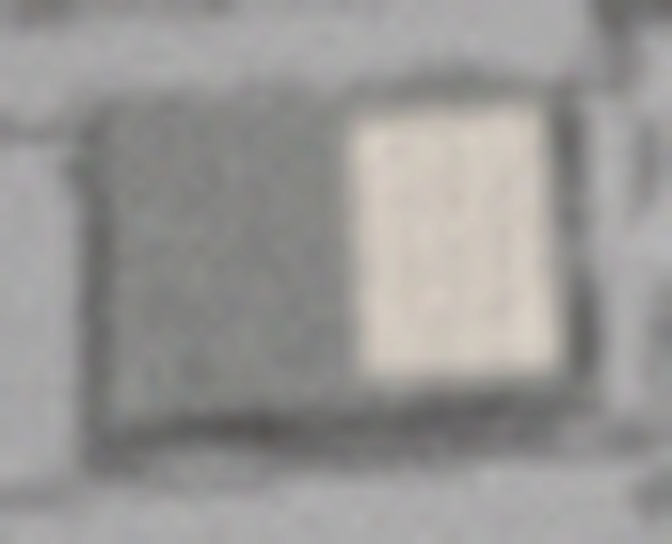

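The enlarged crops show the top face's corners at (72,240), (218,418), (612,250) and (462,88) in the scene crop. The label's edges are at x≈352–555 in the top crop.

Run:
```python
from h import *
S=lambda x,y:(218+(x+.5)/12-.5,205+(y+.5)/12-.5)
T=lambda x,y:(225+(x+.5)/16-.5,203+(y+.5)/16-.5)
for n,q in dict(FL=(72,240),NL=(218,418),NR=(612,250),FR=(462,88),lFL=(302,152),lNL=(415,303),lNR=(577,240)).items(): print(n,np.round(w2c(onz('scene',*S(*q),.041)),1))
for n,q in dict(lFL=(350,112),lNL=(365,375),lNR=(557,372),lFR=(545,105),L1=(95,110),L2=(92,450)).items(): print('top',n,np.round(w2c(onz('top',*T(*q),.041)),1))
for n,a,b in [('lFL',(302,152),(350,112)),('lNL',(415,303),(365,375)),('lNR',(577,240),(557,372)),('lFR',(462,92),(545,105))]:
    p,e=two(*S(*a),*T(*b));print(n,np.round(w2c(p),1),e*1000)
```

```text
FL [ 26.7 -51.1  41. ]
NL [-25.9 -51.   41. ]
NR [ -28.5 -132.2   41. ]
FR [  23. -133.   41.]
lFL [ 24.2 -98.4  41. ]
lNL [-20.6 -94.9  41. ]
lNR [ -22.9 -128.3   41. ]
top lFL [ 25.2 -97.3  41. ]
top lNL [-22.2 -95.7  41. ]
top lNR [ -24.9 -129.9   41. ]
top lFR [  23.1 -132.3   41. ]
top L1 [ 29.9 -51.7  41. ]
top L2 [-31. -46.  41.]
lFL [ 24.8 -97.9  40.9] 1.4508059502124169
lNL [-21.8 -95.1  41.7] 1.6151826094443635
lNR [ -24.2 -128.9   41.5] 2.4951533624184687
lFR [  23.  -132.6   40.2] 0.7229199892060779
```

```bash
sed -i 's/YAW=.107/YAW=.104/' h.py; python3 -m creep '-45 0 0 0 0 0 0; -40 0 0 0 0 0 0; 0 30 0 0 0 0 100; 0 32 0 0 0 0 100; 0 32 0 0 0 0 100; 0 0 0 0 0 0 100; 0 0 0 0 0 0 100; 0 0 0 0 0 0 100'; python3 -c "
from h import *
go((-0.5,-92,42))"
```

```text
time_s: 3.8
position: [0.4942, -0.0416, 0.1054]
ee_rot: [0.707, -0.038, 0.706, 0.038]
contact_force: [-0.1, 0.4, -0.0]
gripper_width: 0.478
t 3.8 tcp carrier [  0.9 -92.7 105.4] F [-0.1  0.4 -0. ] w 0.478
rotvec [0.0028 0.0015 0.0007] shift now-axes [63.4  0.8 -1.5] shift after-turn axes [63.4  0.7 -1.4]
```

```bash
python3 -m creep '15 0.5 -1 0.003 0 0 100; 15 0 0 0 0 0 100; 15 0 0 0 0 0 100; 10 0 0 0 0 0 100; 0 0 0 0 0 0 100; 0 0 0 0 0 0 100; 0 0 0 0 0 0 100'; python3 look.py 2
```

```text
time_s: 4.5
position: [0.4932, -0.0408, 0.0504]
ee_rot: [0.707, -0.037, 0.706, 0.037]
contact_force: [0.6, -0.3, 0.0]
gripper_width: 0.998
t 4.6 tcp carrier [ -0.1 -91.6  50.4] F [ 0.2  0.2 -0.1] w 0.997
rotvec [0.0002 0.0014 0.0004] shift now-axes [ 33.4 -83.4   0.1] shift after-turn axes [ 33.4 -83.4   0.1]
```

View pics/s2c.png

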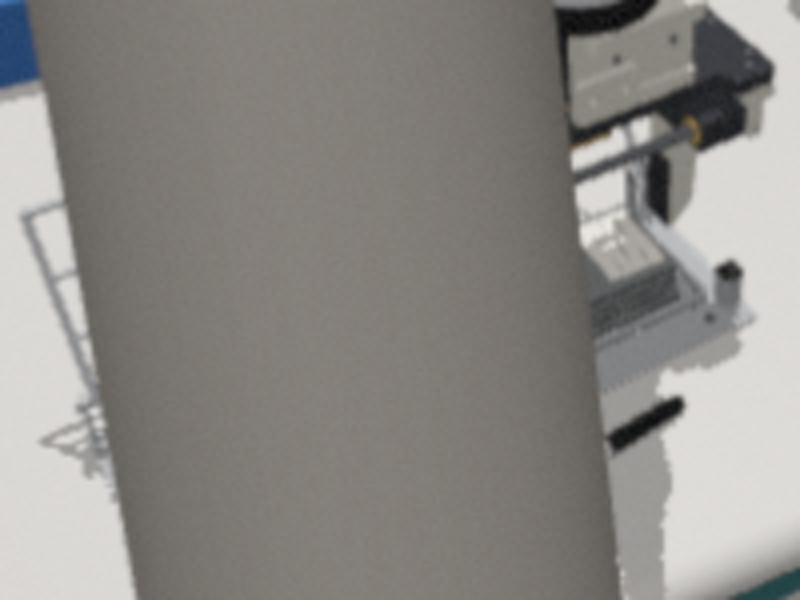

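The right finger, with its black pad at (660,190), stands just beyond the stack's right end. I'll go down slowly and watch the force.

```bash
python3 -m creep '6 0 0 0 0 0 100; 4 0 0 0 0 0 100; 2 0 0 0 0 0 100; 2 0 0 0 0 0 100'; python3 -m creep '5 0 0 0 0 0 100; 8 0 0 0 0 0 100; 7.5 0 0 0 0 0 100; 0 0 0 0 0 0 100; 0 0 0 0 0 0 100'; python3 -c "
from h import *
go((-0.5,-92,16))"
```

```text
time_s: 5.0
position: [0.4925, -0.0404, 0.0354]
ee_rot: [0.706, -0.037, 0.706, 0.037]
contact_force: [-0.5, 0.1, 0.4]
gripper_width: 1.002
time_s: 5.5
position: [0.4924, -0.0404, 0.0149]
ee_rot: [0.706, -0.037, 0.706, 0.037]
contact_force: [0.9, 0.1, 0.9]
gripper_width: 0.996
t 5.5 tcp carrier [ -0.8 -91.3  14.9] F [ 0.9 -0.   0.9] w 0.996
rotvec [ 0.0001 -0.0007 -0.0004] shift now-axes [-1.1 -0.7  0.3] shift after-turn axes [-1.1 -0.7  0.3]
```

```bash
python3 -m creep '-1.5 0 0 0 0 0 100; 0 6 0 0 0 0 100; 0 6 0 0 0 0 100; 0 6 0 0 0 0 100; 0 6 0 0 0 0 100; 0 6 0 0 0 0 100; 0 6 0 0 0 0 100; 0 5 0 0 0 0 100; 0 4 0 0 0 0 100; 0 4 0 0 0 0 100; 0 4 0 0 0 0 100; 0 0 0 0 0 0 100'; python3 look.py 3
```

```text
time_s: 6.7
position: [0.4868, 0.0129, 0.0166]
ee_rot: [0.706, -0.037, 0.706, 0.037]
contact_force: [0.6, -0.2, -0.1]
gripper_width: 1.002
t 6.8 tcp carrier [ -0.8 -38.1  16.6] F [ 0.2 -0.5  0.4] w 1.0
rotvec [ 0.0003 -0.0004 -0.0004] shift now-axes [  -0.5 -136.9    0.8] shift after-turn axes [  -0.4 -136.9    0.8]
```

View pics/s3c.png

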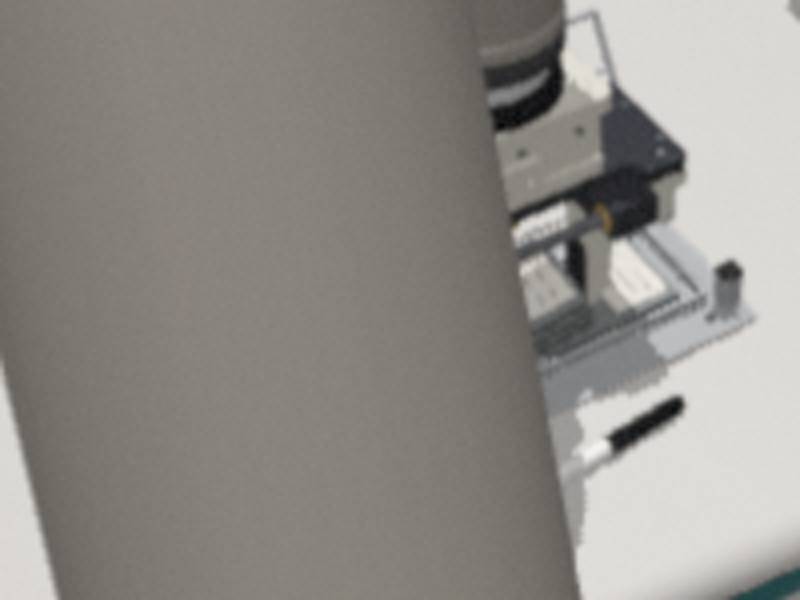

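View pics/t3c.png

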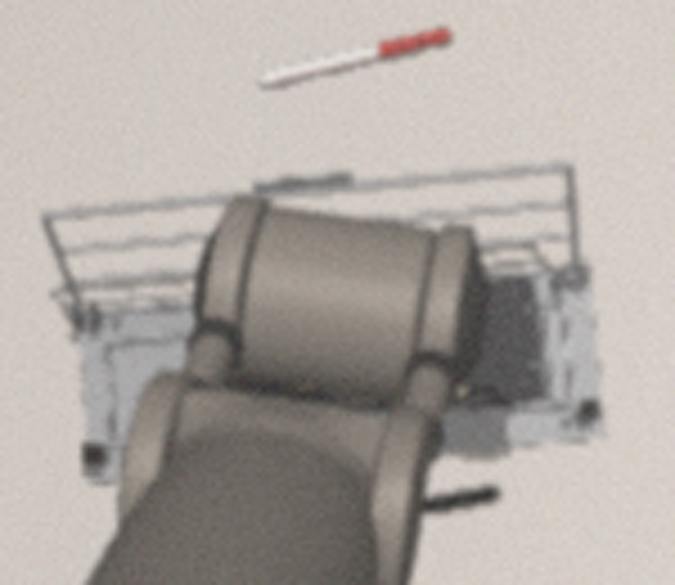

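The top three cases moved together and A's white label now shows at (635,270) in the scene crop. I'll check where A's and B's ends are.

Run:
```python
from h import *
a=cv2.imread('pics/s3.png')[205:260,225:285];cv2.imwrite('pics/zs3.png',cv2.resize(a,None,fx=10,fy=10,interpolation=cv2.INTER_CUBIC))
S=lambda p:tuple(np.round(((p[0]+.5-225)*10-.5,(p[1]+.5-205)*10-.5),0))
for y in(-150,-133.3,-95.3,-84,-78): print(y,[S(proj('scene',c2w((x,y,14)))) for x in(-29,29)])
```

```text
-150 [(np.float64(505.0), np.float64(268.0)), (np.float64(363.0), np.float64(119.0))]
-133.3 [(np.float64(443.0), np.float64(296.0)), (np.float64(303.0), np.float64(145.0))]
-95.3 [(np.float64(299.0), np.float64(364.0)), (np.float64(163.0), np.float64(207.0))]
-84 [(np.float64(255.0), np.float64(385.0)), (np.float64(120.0), np.float64(226.0))]
-78 [(np.float64(231.0), np.float64(396.0)), (np.float64(97.0), np.float64(236.0))]
```

View pics/zs3.png

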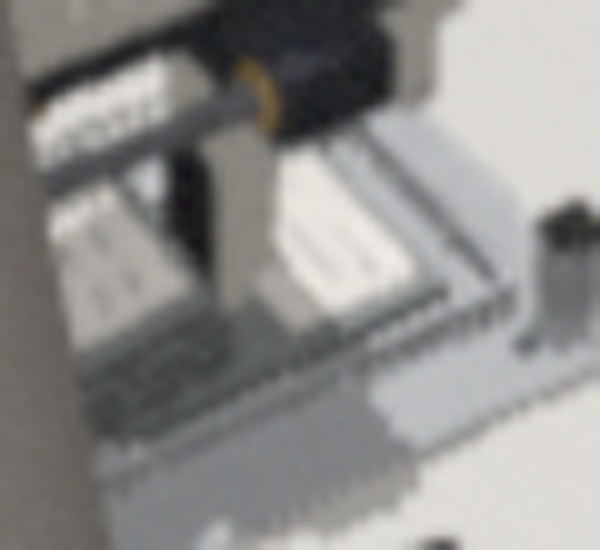

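```bash
python3 -m creep '0 3 0 0 0 0 100; 0 3 0 0 0 0 100; 0 0 0 0 0 0 100; 0 0 0 0 0 0 100; 0 -3 0 0 0 0 100; -4 0 0 0 0 0 100; -10 0 0 0 0 0 100; 0 0 0 0 0 0 100'; python3 look.py 4;python3 - <<'E'
from h import *
a=cv2.imread('pics/s4.png')[205:260,215:275];cv2.imwrite('pics/zs4.png',cv2.resize(a,None,fx=10,fy=10,interpolation=cv2.INTER_CUBIC))
E
```

```text
time_s: 7.6
position: [0.4878, 0.0151, 0.0322]
ee_rot: [0.707, -0.037, 0.705, 0.037]
contact_force: [0.6, -0.2, 0.3]
gripper_width: 1.0
t 7.7 tcp carrier [ -0.2 -35.5  31.3] F [-0.6 -0.4  0.9] w 1.002
rotvec [0.0002 0.0014 0.0002] shift now-axes [  14.3 -139.5    0.2] shift after-turn axes [  14.3 -139.5    0.2]
```

View pics/zs4.png

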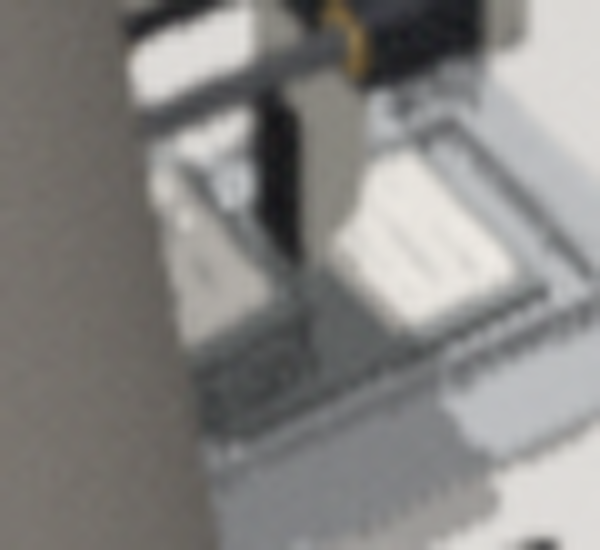

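```bash
python3 -m creep '0 3 0 0 0 0 100; 0.8 5 0 0 0 0 100; 0.8 5 0 0 0 0 100; 0.8 5 0 0 0 0 100; 0.8 5 0 0 0 0 100; 0.8 5 0 0 0 0 100; 0.8 5 0 0 0 0 100; 0.8 5 0 0 0 0 100; 0.8 5 0 0 0 0 100; 0.8 5 0 0 0 0 100; 0.8 5 0 0 0 0 100; 0 0 0 0 0 0 100'; python3 look.py 5;python3 - <<'E'
from h import *
a=cv2.imread('pics/s5.png')[205:275,195:275];cv2.imwrite('pics/zs5.png',cv2.resize(a,None,fx=8,fy=8,interpolation=cv2.INTER_CUBIC))
E
```

```text
time_s: 8.9
position: [0.481, 0.0686, 0.0225]
ee_rot: [0.706, -0.037, 0.706, 0.037]
contact_force: [-0.0, -0.4, 0.5]
gripper_width: 1.001
t 9.0 tcp carrier [-0.8 17.8 22.6] F [ 0.2 -0.6  0.1] w 0.996
rotvec [ 0.0005 -0.0003 -0.0002] shift now-axes [   5.6 -192.8    0.7] shift after-turn axes [   5.6 -192.8    0.8]
```

View pics/zs5.png

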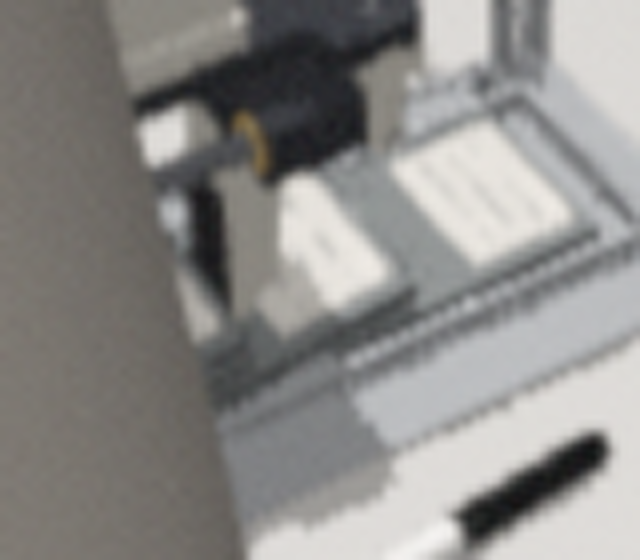

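View pics/t5c.png

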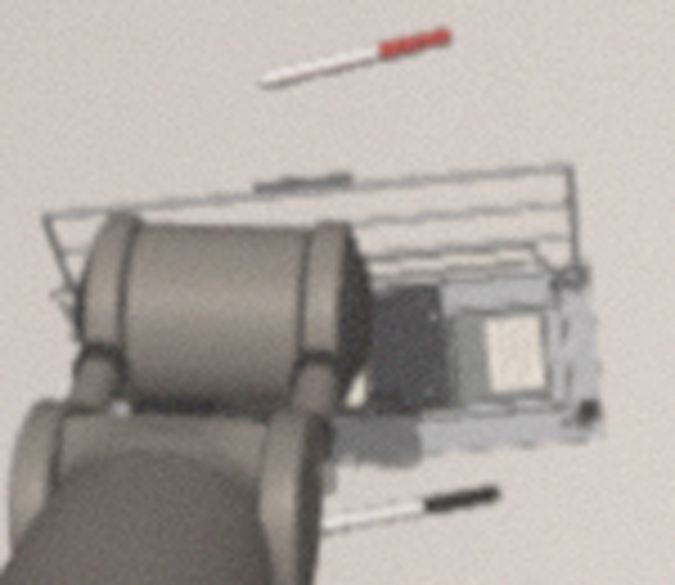

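A and B lie as expected, and C and D have moved on together. I'll check B's right end from its near-right corner at (412,290).

Run:
```python
from h import *
S=lambda x,y:(195+(x+.5)/8-.5,205+(y+.5)/8-.5)
print('B',w2c(onz('scene',*S(412,287),.0275)),'A',w2c(onz('scene',*S(597,230),.014)))
T=lambda x,y:(140+(x+.5)/4.5-.5,140+(y+.5)/4.5-.5)
print('Btop',w2c(onz('top',*T(446,345),.0275)),w2c(onz('top',*T(546,345),.014)))
```

```text
B [-28.94594556 -74.19577118  27.5       ] A [ -27.10329047 -135.44344572   14.        ]
Btop [  9.69830514 -72.99126848  27.5       ] [   5.31175314 -137.2184688    14.        ]
```

```bash
python3 -m creep '0.5 3 0 0 0 0 100; 0.5 3 0 0 0 0 100; 0 0 0 0 0 0 100; 0 0 0 0 0 0 100; 0 -3 0 0 0 0 100; -4 0 0 0 0 0 100; -6 0 0 0 0 0 100; 0 0 0 0 0 0 100'; python3 look.py 6;python3 - <<'E'
from h import *
a=cv2.imread('pics/s6.png')[205:275,195:275];cv2.imwrite('pics/zs6.png',cv2.resize(a,None,fx=8,fy=8,interpolation=cv2.INTER_CUBIC))
a=cv2.imread('pics/t6.png')[195:240,205:270];cv2.imwrite('pics/zt6.png',cv2.convertScaleAbs(cv2.resize(a,None,fx=10,fy=10,interpolation=cv2.INTER_CUBIC),alpha=1.4))
E
```

```text
time_s: 9.8
position: [0.4816, 0.0709, 0.0327]
ee_rot: [0.707, -0.037, 0.706, 0.037]
contact_force: [-0.5, -0.3, -0.1]
gripper_width: 1.0
t 9.9 tcp carrier [-0.4 20.6 32.1] F [-0.7 -0.6  0.5] w 0.997
rotvec [0.0001 0.0009 0.    ] shift now-axes [  15.1 -195.6    0.4] shift after-turn axes [  15.1 -195.6    0.4]
```

View pics/zs6.png

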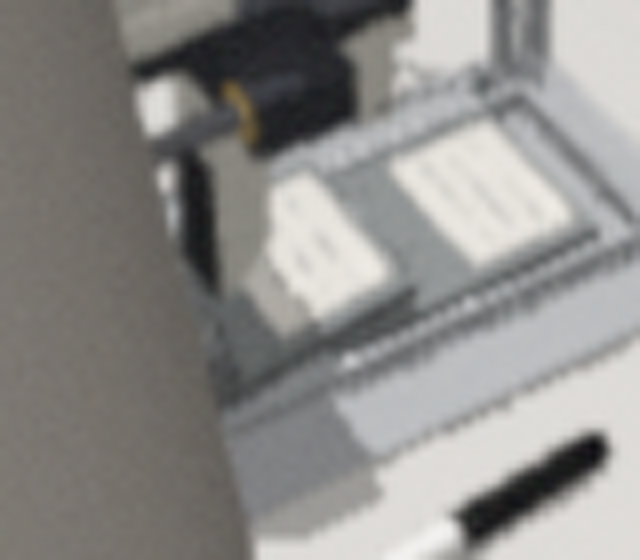

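View pics/zt6.png

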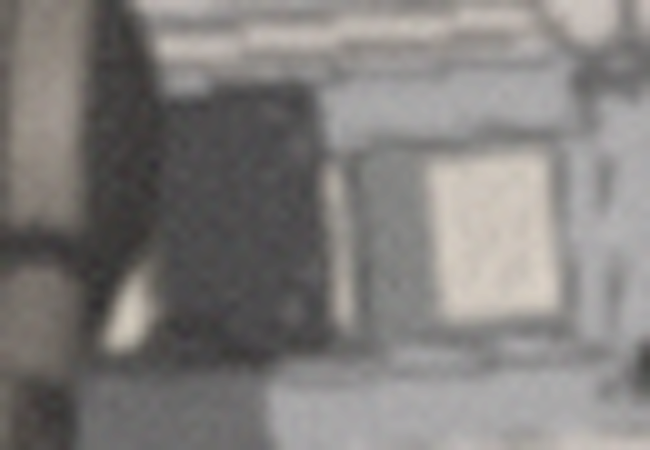

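```bash
python3 -m creep '0 3 0 0 0 0 100; 0.8 5 0 0 0 0 100; 0.8 5 0 0 0 0 100; 0.8 5 0 0 0 0 100; 0.8 5 0 0 0 0 100; 0.8 5 0 0 0 0 100; 0.8 5 0 0 0 0 100; 0.8 5 0 0 0 0 100; 0.8 5 0 0 0 0 100; 0.8 5 0 0 0 0 100; 0.8 5 0 0 0 0 100; 0 0 0 0 0 0 100'; python3 look.py 7;python3 - <<'E'
from h import *
a=cv2.imread('pics/s7.png')[205:290,170:275];cv2.imwrite('pics/zs7.png',cv2.resize(a,None,fx=7,fy=7,interpolation=cv2.INTER_CUBIC))
a=cv2.imread('pics/t7.png')[195:245,170:270];cv2.imwrite('pics/zt7.png',cv2.convertScaleAbs(cv2.resize(a,None,fx=8,fy=8,interpolation=cv2.INTER_CUBIC),alpha=1.4))
E
```

```text
time_s: 11.1
position: [0.4752, 0.1243, 0.0236]
ee_rot: [0.706, -0.037, 0.706, 0.037]
contact_force: [-0.0, -0.3, 0.1]
gripper_width: 1.0
t 11.2 tcp carrier [-0.7 73.7 23.7] F [0.5 0.1 0.6] w 0.999
rotvec [ 0.0006 -0.     -0.    ] shift now-axes [   6.7 -248.7    0.5] shift after-turn axes [   6.7 -248.7    0.7]
```

View pics/zs7.png

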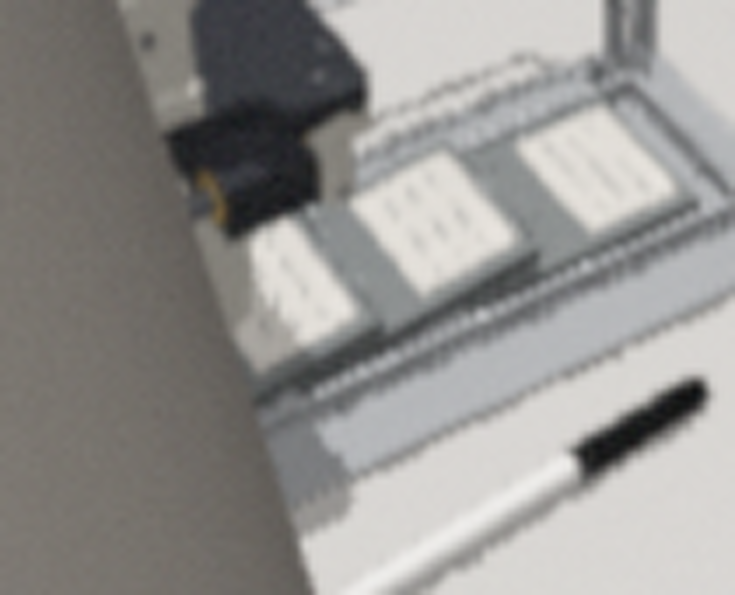

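View pics/zt7.png

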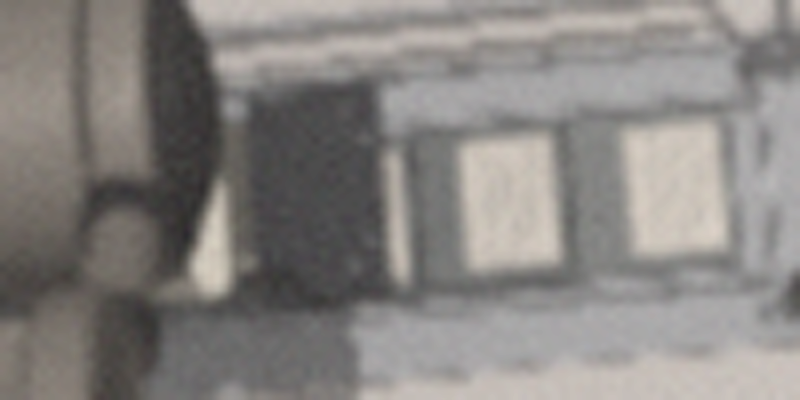

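Run:
```python
from h import *
T=lambda x,y:(170+(x+.5)/8-.5,195+(y+.5)/8-.5)
S=lambda x,y:(170+(x+.5)/7-.5,205+(y+.5)/7-.5)
for n,z,t,s in [('A',.014,[(720,120),(730,250)],[(605,103),(680,185)]),('B',.0275,[(558,130),(566,268)],[(450,150),(522,240)]),('C',.0275,[(402,145),(411,285)],[(290,215),(365,318)])]:
    print(n,[np.round(w2c(onz('top',*T(*q),z))[:2],1) for q in t],[np.round(w2c(onz('scene',*S(*q),z))[:2],1) for q in s])
```

```text
A [array([  25.4, -135. ]), array([ -22.5, -134.3])] [array([  27. , -135.2]), array([ -18.1, -134.8])]
B [array([ 25.4, -76. ]), array([-24.8, -74.7])] [array([ 23.1, -74.2]), array([-22.8, -73.1])]
C [array([ 25.2, -19.1]), array([-25.9, -18.4])] [array([ 24.9, -18.3]), array([-24.9, -17.6])]
```

```bash
python3 -m creep '0.6 4 0 0 0 0 100; 0.6 4 0 0 0 0 100; 0 0 0 0 0 0 100; 0 0 0 0 0 0 100; 0 -3 0 0 0 0 100; -10 0 0 0 0 0 100; -40 0 0 0 0 0 100; -45 0 0 0 0 0 0; -45 0 0 0 0 0 0; -45 0 0 0 0 0 0; 0 0 0 0 0 0 0'; python3 look.py 8
```

```text
time_s: 12.3
position: [0.478, 0.1289, 0.2144]
ee_rot: [0.711, -0.036, 0.702, 0.037]
contact_force: [-0.3, 0.3, 1.2]
gripper_width: 0.703
t 12.4 tcp carrier [ -0.3  78.5 209. ] F [-0.1  0.  -1. ] w 0.616
rotvec [-0.      0.0031 -0.0001] shift now-axes [ 192.  -253.5   -0.3] shift after-turn axes [ 192.  -253.5    0.3]
```

View pics/s8c.png

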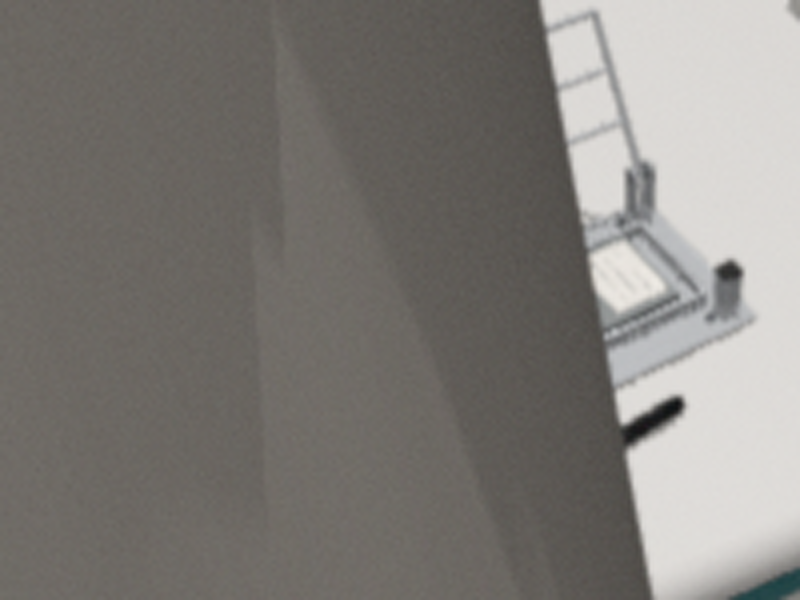

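View pics/t8c.png

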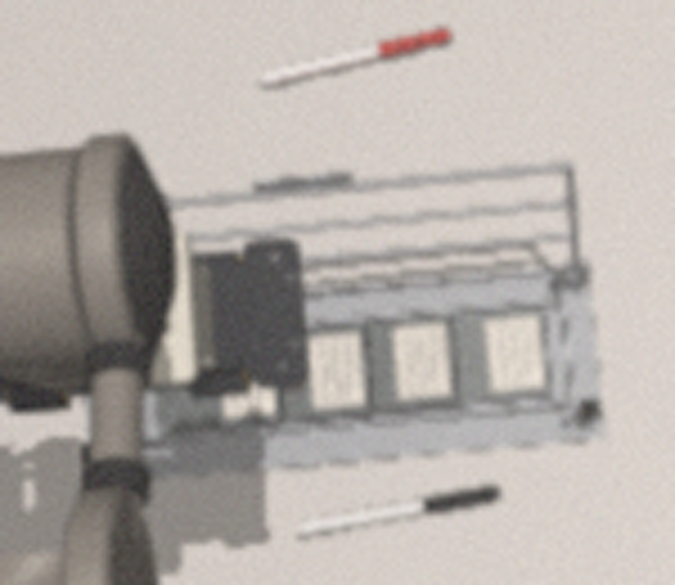

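```bash
python3 -m creep '0 45 0 0 0 0 0; 0 45 0 0 0 0 0; 0 45 0 0 0 0 0; 0 45 0 0 0 0 0; 0 45 0 0 0 0 0'; python3 look.py 9
```

```text
time_s: 12.9
position: [0.4503, 0.3536, 0.2057]
ee_rot: [0.705, -0.037, 0.707, 0.036]
contact_force: [0.3, -0.4, 0.1]
gripper_width: 0.177
t 13.0 tcp carrier [ -2.4 308.  205.3] F [-0.2 -0.9  0.6] w 0.093
rotvec [ 0.005  -0.0032 -0.0004] shift now-axes [ 188.1 -483.1    0.6] shift after-turn axes [ 188.3 -483.     2.4]
```

View pics/s9c.png

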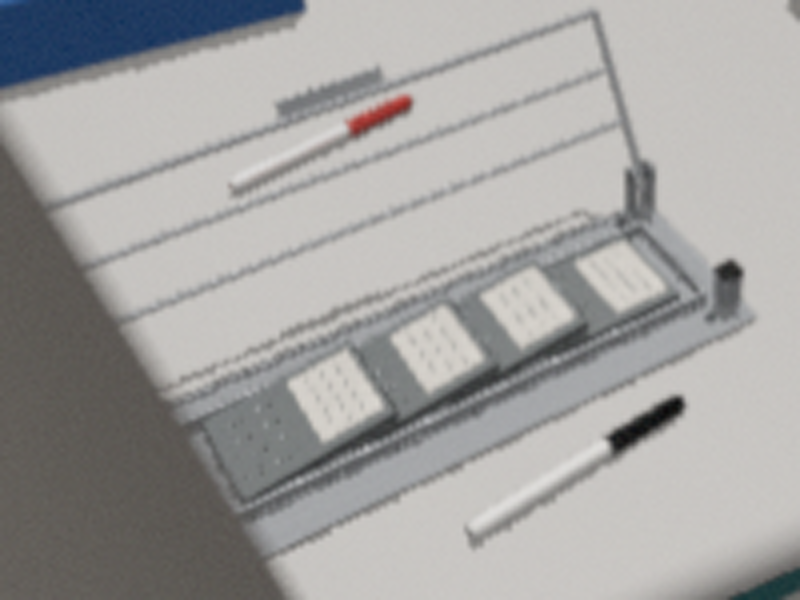

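View pics/t9c.png

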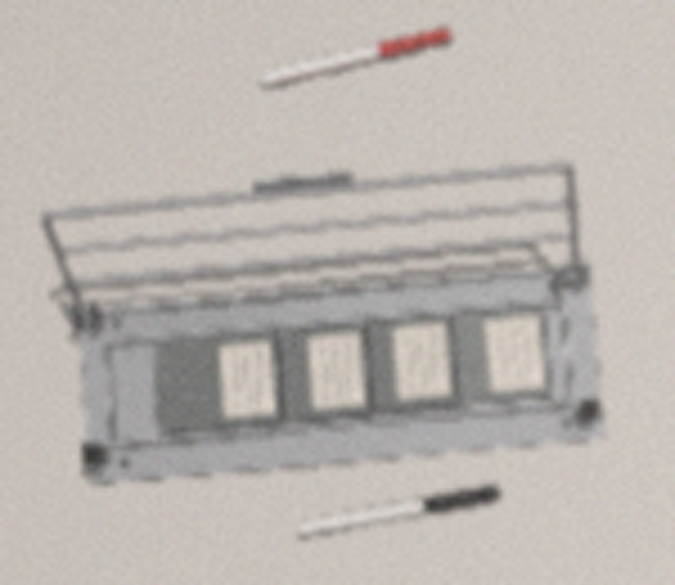

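The row is cleanly shingled and all four labels show in full, with right edges at x≈544, 451, 365 and 276 in the top crop. I'll measure the spacing by segmenting the labels.

Run:
```python
from h import *
im=cv2.imread('pics/s9.png'); g=im.min(2)
m=np.zeros_like(g);poly=np.array([[165,255],[252,212],[275,233],[190,275]]);cv2.fillPoly(m,[poly],1)
b=((g>175)&(m>0)).astype(np.uint8)
n,l,st,ce=cv2.connectedComponentsWithStats(b)
for i in range(1,n):
    if st[i,4]>60: print('scene',st[i,4],np.round(ce[i],1),np.round(w2c(onz('scene',*ce[i],.0245)),1),np.round(w2c(onz('scene',*ce[i],.014)),1))
t=cv2.imread('pics/t9.png'); r=t[205:240,165:265].astype(int)
print(np.percentile(r.min(2),[10,50,90,98]))
b=((r.min(2)>125)).astype(np.uint8)
n,l,st,ce=cv2.connectedComponentsWithStats(b)
for i in range(1,n):
    if 100<st[i,4]<600: c=ce[i]+[165,205];print('top',st[i,4],np.round(c,1),np.round(w2c(onz('top',*c,.0245)),1),np.round(w2c(onz('top',*c,.014)),1))
```

```text
scene 214 [254.9 228.7] [  -6.6 -110.6   24.5] [   2.4 -116.3   14. ]
scene 251 [231.4 236.2] [  1.2 -55.4  24.5] [ 10.3 -60.1  14. ]
scene 273 [208.7 246.7] [ 0.5 -0.2 24.5] [ 9.5 -3.9 14. ]
scene 291 [183.4 258.2] [ 0.1 57.4 24.5] [ 9.1 54.8 14. ]
[ 78. 103. 124. 128.]
top 114 [253.8 218.4] [  -0.2 -115.9   24.5] [   0.9 -115.8   14. ]
```

```bash
python3 -m creep '0 -44 18 0 0 0 0; 0 -44 18 0 0 0 0; 0 -44 18 0 0 0 0; 0 -44 18 0 0 0 0; 0 -44 18 0 0 0 0; 0 -44 18 0 0 0 0; 0 -44 20 0 0 0 0; 0 0 0 0 0 0 0; 0 0 0 0 0 0 0'; python3 -c "
from h import *
go((125,0,112))"
```

```text
time_s: 13.9
position: [0.6101, 0.0578, 0.2057]
ee_rot: [0.705, -0.036, 0.707, 0.036]
contact_force: [0.6, 0.7, -0.3]
gripper_width: 0.001
t 13.9 tcp carrier [126.5  -5.9 205.7] F [ 0.6  0.7 -0.3] w 0.001
rotvec [-0.0028 -0.0036 -0.0008] shift now-axes [93.7  5.8 -1.2] shift after-turn axes [93.7  5.9 -1.5]
```

```bash
python3 -m creep '40 6 0 0 0 0 0; 40 0 0 0 0 0 0; 12 0 0 0 0 0 0; 0 0 0 0 0 0 0; 0 0 0 0 0 0 0'; python3 look.py 10; python3 -c "
from h import *
go((125,0,112))"
```

```text
time_s: 14.4
position: [0.6108, 0.0659, 0.117]
ee_rot: [0.707, -0.037, 0.705, 0.037]
contact_force: [-0.8, -0.2, 0.7]
gripper_width: 0.007
t 14.5 tcp carrier [128.5   1.8 117.7] F [1.3 0.2 0.5] w 0.003
rotvec [0.0006 0.0037 0.0004] shift now-axes [ 100.3 -176.7 -129. ] shift after-turn axes [ 100.7 -176.8 -128.5]
t 14.5 tcp carrier [128.5   1.8 117.7] F [1.3 0.2 0.5] w 0.003
rotvec [0.0006 0.0037 0.0004] shift now-axes [ 5.7 -1.8 -3.6] shift after-turn axes [ 5.7 -1.8 -3.5]
```

View pics/s10c.png

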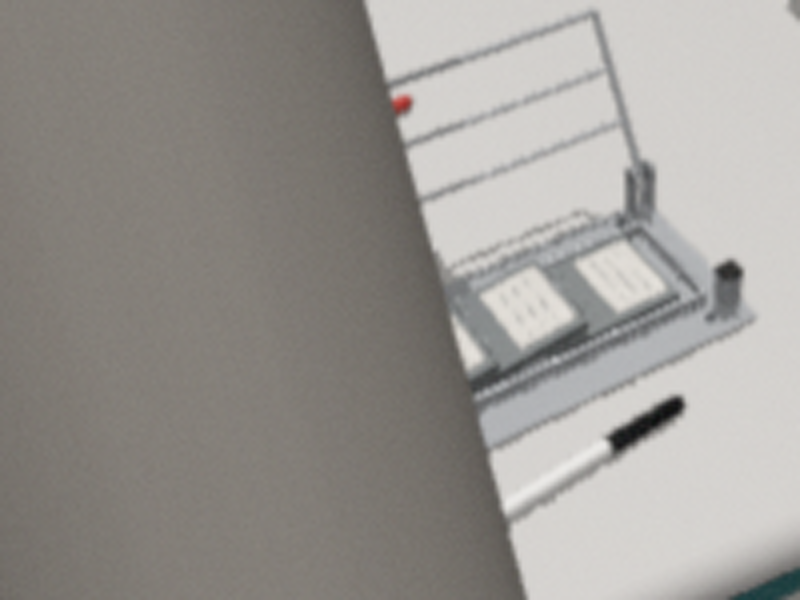

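The frame hasn't moved and its right end is visible at (595,12). I'll start pulling it forward.

```bash
python3 -m creep '5 0 0 0 0 0 0; 0 0 -10 0 0 0 0; 0 0 -10 0 0 0 0; 0 0 -10 0 0 0 0; 0 0 -10 0 0 0 0; 0 0 -10 0 0 0 0; 0 0 0 0 0 0 0'; python3 look.py 11
```

```text
time_s: 15.2
position: [0.5591, 0.0601, 0.1107]
ee_rot: [0.706, -0.037, 0.707, 0.037]
contact_force: [-0.1, 0.8, -0.2]
gripper_width: 0.001
t 15.3 tcp carrier [ 77.    1.7 110.5] F [0.2 0.7 0.1] w 0.007
rotvec [ 0.0001 -0.0006 -0.0002] shift now-axes [  93.5 -176.7  -77. ] shift after-turn axes [  93.5 -176.7  -77. ]
```

View pics/s11c.png

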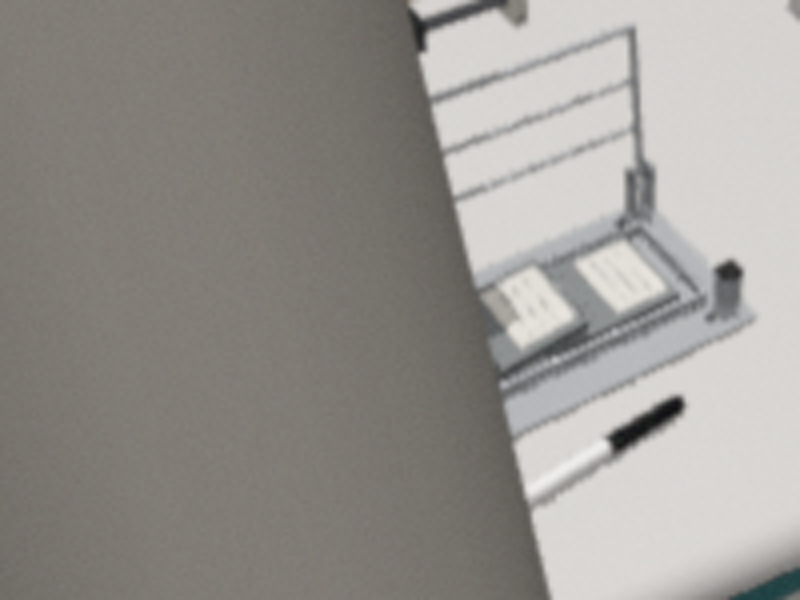

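The frame is following, with its right bar end now at (632,28). I'll carry on past vertical.

```bash
python3 -m creep '0 0 -10 0 0 0 0; 0 0 -10 0 0 0 0; 0 0 -10 0 0 0 0; 0 0 -10 0 0 0 0; 0 0 -10 0 0 0 0; 3 0 -8 0 0 0 0; 3 0 -8 0 0 0 0; 3 0 -8 0 0 0 0; 3 0 -8 0 0 0 0; 0 0 0 0 0 0 0'; python3 look.py 12
```

```text
time_s: 16.3
position: [0.4773, 0.0516, 0.0979]
ee_rot: [0.705, -0.037, 0.707, 0.037]
contact_force: [0.4, 0.1, -0.4]
gripper_width: 0.004
t 16.4 tcp carrier [-5.1  1.7 98.5] F [-0.2  0.3 -0.7] w 0.004
rotvec [ 0.0002 -0.0009 -0.0002] shift now-axes [  81.4 -176.7    5.1] shift after-turn axes [  81.5 -176.7    5.1]
```

View pics/s12c.png

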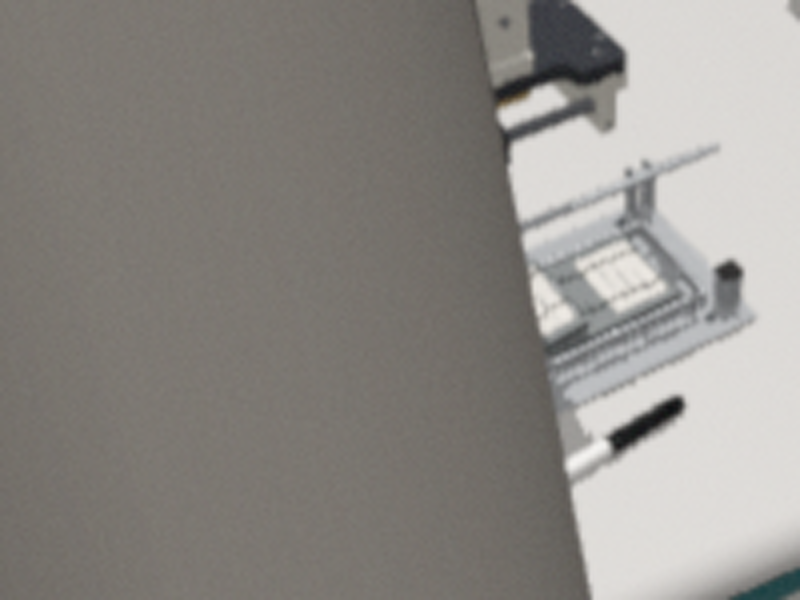

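View pics/t12c.png

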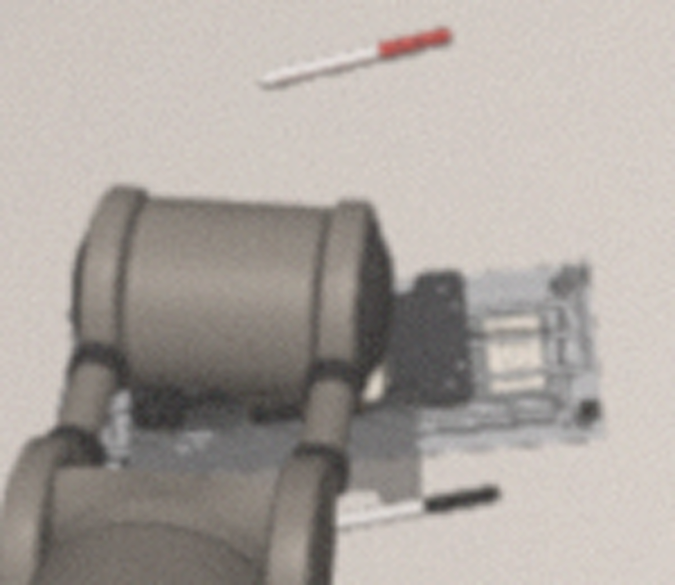

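Run:
```python
from h import *
u,v=100+717.5/4-.5,160+148.5/4-.5
o,d=ray('scene',u,v);o=w2c(o);d=C.T@d*1000
p=o+d*(-161-o[1])/d[1];print(p,np.hypot(p[0]-50,p[2]-34.5),np.arctan2(p[2]-34.5,50-p[0]))
```

```text
[ -21.90693272 -161.          105.19966816] 100.84170789446783 0.7769326665887586
```

Rays put the frame at about 0.78 rad with the bar at x'≈-21, z≈105. Next I'll lift over the bar and press down from above, following the arc.

```bash
python3 -m creep '0 0 4 0 0 0 0; -35 0 0 0 0 0 0; 0 -2 -22 0 0 0 0; 10 0 -5 0 0 0 0; 10 0 -5 0 0 0 0; 8 0 -5 0 0 0 0; 8 0 -5 0 0 0 0; 8 0 -3 0 0 0 0; 8 0 -3 0 0 0 0; 8 0 -3 0 0 0 0; 0 0 0 0 0 0 0'; python3 look.py 13
```

```text
time_s: 17.5
position: [0.4315, 0.0448, 0.0724]
ee_rot: [0.705, -0.037, 0.707, 0.037]
contact_force: [-0.3, -0.2, -0.2]
gripper_width: 0.008
t 17.6 tcp carrier [-51.4  -0.4  73.4] F [-0.  -0.2 -0.3] w -0.0
rotvec [ 0.0002  0.0001 -0.0001] shift now-axes [  56.4 -174.6   51.4] shift after-turn axes [  56.4 -174.6   51.4]
```

View pics/s13c.png

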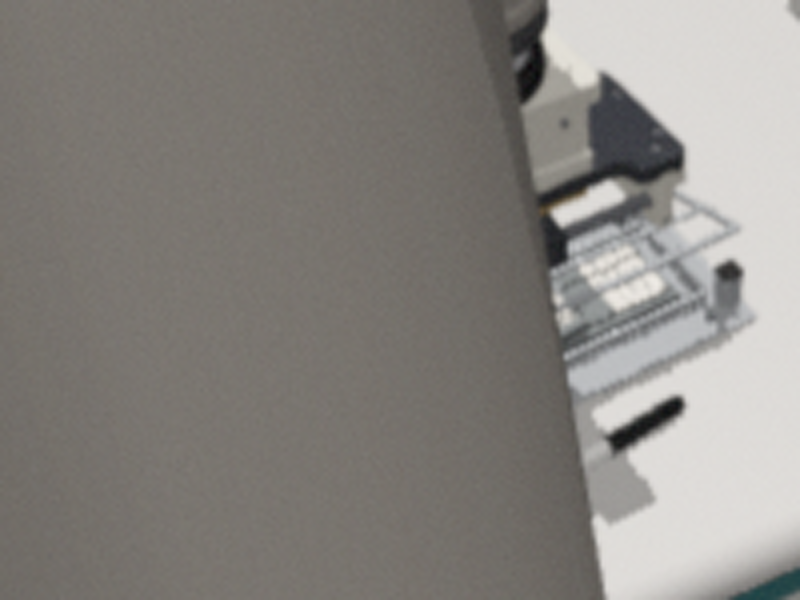

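The bar's right end has come down to (738,228) and is following the finger. I'll continue down to the rests.

```bash
python3 -m creep '8 0 -1 0 0 0 0; 8 0 -1 0 0 0 0; 7 0 0 0 0 0 0; 6 0 0 0 0 0 0; 4 0 0 0 0 0 0; 1 0 0 0 0 0 0; 0 0 0 0 0 0 0'; python3 -m creep '1 0 0 0 0 0 0; 1 0 0 0 0 0 0; 0 0 0 0 0 0 0'; python3 look.py 14
```

```text
time_s: 18.3
position: [0.4304, 0.0446, 0.0394]
ee_rot: [0.706, -0.037, 0.706, 0.037]
contact_force: [-0.3, 0.1, 0.3]
gripper_width: 0.006
time_s: 18.6
position: [0.4305, 0.0446, 0.0376]
ee_rot: [0.706, -0.037, 0.706, 0.037]
contact_force: [-0.4, -0.1, 1.0]
gripper_width: 0.008
t 18.7 tcp carrier [-53.6  -0.4  37.6] F [ 0.5  0.1 -0.3] w 0.004
rotvec [ 0.0002  0.0003 -0.    ] shift now-axes [  20.6 -174.6   53.5] shift after-turn axes [  20.6 -174.6   53.6]
```

View pics/s14c.png

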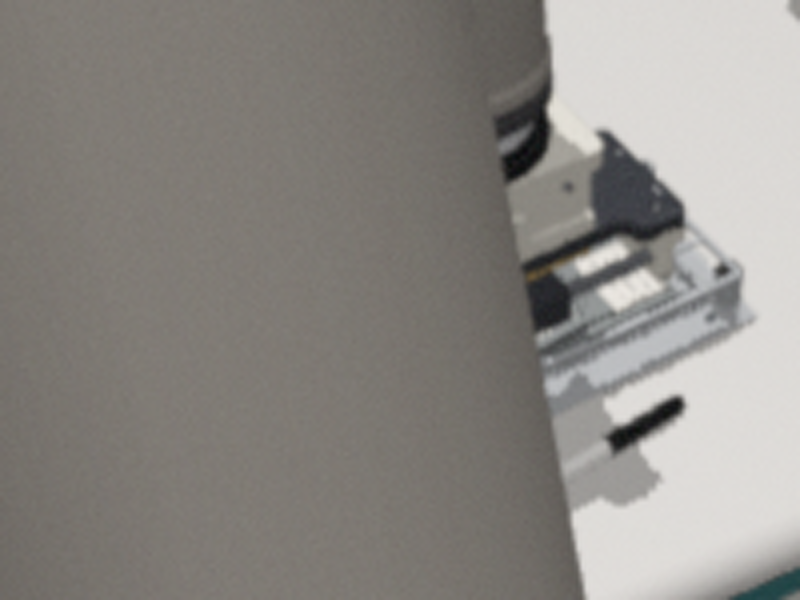

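Nearly home: the tip is at z≈37.5 and the bar's top should rest at 37. I'll press in 1 mm steps until the force rises.

```bash
for i in 1; do python3 -m creep '0.7 0 0 0 0 0 0; 0 0 0 0 0 0 0'; done; python3 -m creep '0.7 0 0 0 0 0 0; 0 0 0 0 0 0 0'; python3 -m creep '0.7 0 0 0 0 0 0; 0 0 0 0 0 0 0'
```

```text
time_s: 18.9
position: [0.4305, 0.0446, 0.037]
ee_rot: [0.706, -0.037, 0.706, 0.037]
contact_force: [-1.0, -0.4, 2.8]
gripper_width: 0.004
time_s: 19.1
position: [0.4306, 0.0446, 0.0369]
ee_rot: [0.706, -0.037, 0.706, 0.037]
contact_force: [-2.8, 0.5, 12.3]
gripper_width: 0.009
time_s: 19.3
position: [0.4306, 0.0446, 0.0368]
ee_rot: [0.707, -0.037, 0.706, 0.037]
contact_force: [-5.1, -0.1, 20.0]
gripper_width: 0.0
```

Firm stop at 20 N with the tip at z=36.8, which means the frame is home. I'll retreat up and left, then check.

```bash
python3 -m creep '-2 0 0 0 0 0 0; -20 0 0 0 0 0 0; -45 0 0 0 0 0 0; -45 0 0 0 0 0 0; -40 0 0 0 0 0 0; 0 45 0 0 0 0 0; 0 45 0 0 0 0 0; 0 45 0 0 0 0 0; 0 45 0 0 0 0 0; 0 45 0 0 0 0 0; 0 45 0 0 0 0 0; 0 45 0 0 0 0 0'; python3 -m creep '0 0 0 0 0 0 0;0 0 0 0 0 0 0'; python3 look.py 15
```

```text
time_s: 20.5
position: [0.397, 0.3597, 0.1872]
ee_rot: [0.706, -0.037, 0.706, 0.037]
contact_force: [1.0, 0.4, 0.2]
gripper_width: 0.003
time_s: 20.7
position: [0.397, 0.3584, 0.1867]
ee_rot: [0.706, -0.038, 0.706, 0.037]
contact_force: [-0.1, -0.3, -0.4]
gripper_width: 0.007
t 20.8 tcp carrier [-53.9 313.8 187.1] F [ 0.3 -0.4  0.4] w 0.004
rotvec [-0.0003 -0.0007  0.0007] shift now-axes [ 170.4 -488.6   54.1] shift after-turn axes [ 170.1 -488.8   53.9]
```

View pics/s15c.png

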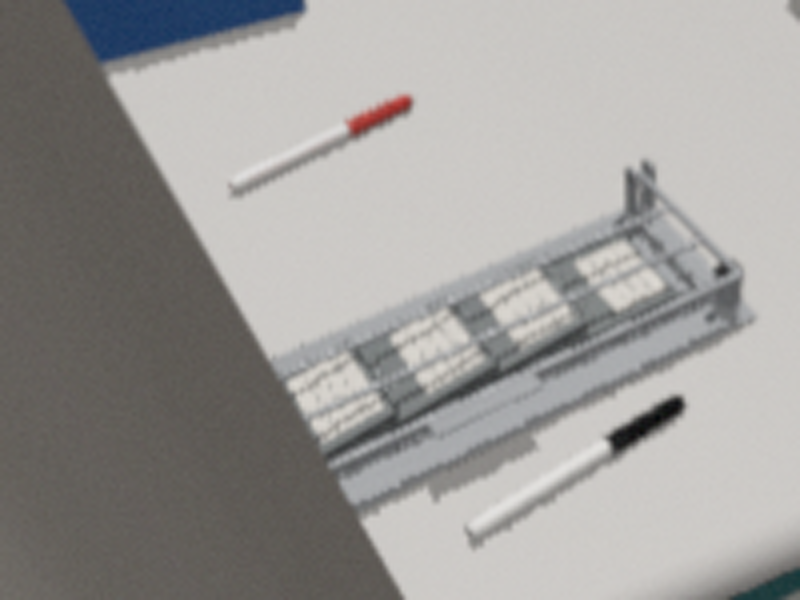

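View pics/t15c.png

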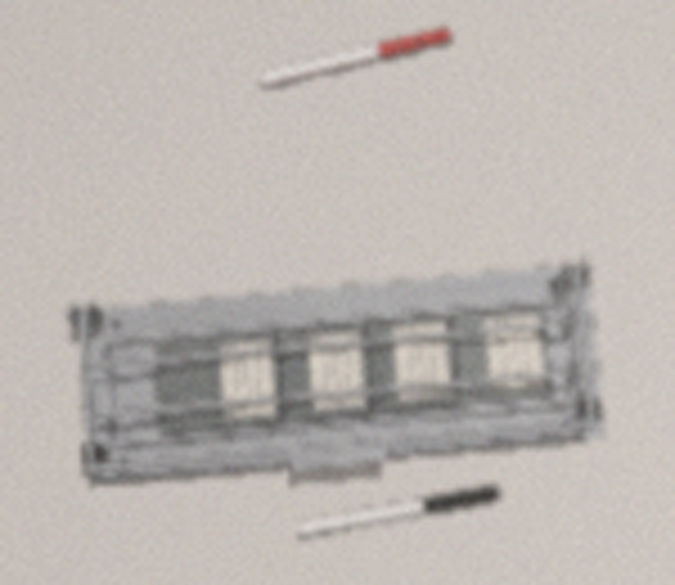

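View pics/s15.png

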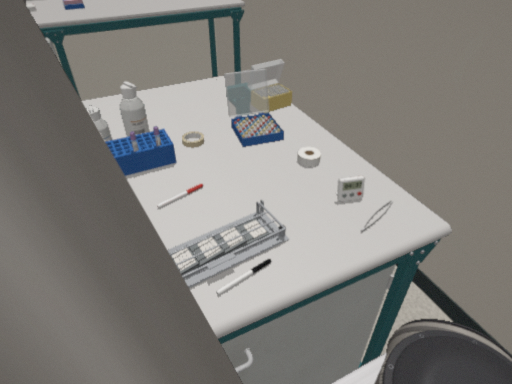

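The hold-down lies level over the row on the rests. The label positions match those before closing, and the markers and timer are where they were. One last angle check, then I'll hand in.

Run:
```python
from h import *
o,d=ray('scene',100+740.5/4-.5,160+270.5/4-.5);o=w2c(o);d=C.T@d*1000
p=o+d*(-161-o[1])/d[1];print(np.round(p,1),'angle',np.arctan2(p[2]-34.5,50-p[0]))
env.hand_in();print(env.get_obs()['time_s'])
```

```text
[ -48.3 -161.    37.3] angle 0.028433967611533953
the job is handed in; nothing more can be done
the job is handed in; nothing more can be done
```

The four cases are in a shingled row with all four labels showing in full, and the hold-down is closed and home on its rests. I handed in at about 20.8 s of the 64 s.

**Cases:** I straddled the stack with the open jaws and pushed with the flat pad of the right finger: B, C and D together, then C and D, then D alone. The measured offsets are A–B about 59 mm, B–C about 55 mm and C–D about 58 mm, so the overlaps are 25, 29 and 26 mm. A–B is slightly wide of the 55 mm asked; B seems to have been dragged a little when C was pushed. I left it rather than risk disturbing the row. A stayed where it was, to within about 2 mm.

**Hold-down:** I swung it forward from behind, then pressed it down from above at the middle of the bar. It stopped firmly at 20 N with the fingertip at z = 36.8 mm; a bar at home would be at 37 mm. The camera afterwards gave an angle of 0.03 rad, which is zero within its 2 mm accuracy.

**Bystanders:** The marker, pen and timer looked unmoved in the last pictures, and the arm was clear of everything at hand-in. The left ends of the tray and hold-down were hidden by the arm in the last scene view, so I checked them only in the top view.

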